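# Tare the small beaker on the bench balance

### The arm

A 7-joint arm with a two-finger parallel gripper is mounted at the origin on the work surface. World frame = base frame: x ahead of the robot, y to its left, z up, the work surface at z = 0. Lengths are in m, angles in rad, forces in N, time in s.
With the tool pointing down it reaches from about 0.4 to 0.9 m from the base axis. Payload 5.5 kg.
Tool frame: the origin (TCP) lies midway between the tips of the shut fingers; the grasp point (between the pads) lies bot.grasp_offset behind it (bot.grasp_offset is the distance from the TCP to the grasp point, in m); z points along the fingers, y is the line along which they close (so a half turn about z gives the same grasp; the last joint's range is limited). The gripper opens to 92 mm and grips with 3 to 60 N. Pads are 19 mm wide; open, the fingers measure 130 mm over their backs; the gripper's body (75 mm by 190 mm) begins 47 mm behind the grasp point.
Start: joints at [1.371, 0.501, -0.427, 1.55, 0.221, 1.138, -0.21], TCP at [0.29, -0.582, 0.227] pointing down, gripper open.
Joint ranges: [-2.88, 2.88], [-0.31, 2.03], [-1.54, 1.56], [0.2, 2.42], [-1.41, 4.55], [0.19, 2.02], [-2.57, 2.57]. Speed limits (rad/s): [2.57, 2.57, 3.14, 3.14, 3.14, 3.14, 3.14].

### API

Orientations are given as a rotation vector (axis times angle).
In Python, from rig import bot, read_camera gives the robot as it stands (bot), with the cameras as plain functions.
- The arm moves only by the shell command python3 shift.py 'ROWS' [FORCE]. ROWS is rows parted by semicolons, their numbers by spaces, 1 to 8 of them, each of 5 numbers: the opening from 0.0 (shut) to 1.0 (fully open), then dx, dy, dz in m, then a turn about the tool's z in rad; each row shifts and turns the commanded pose from where the row before left it, along the tool's axes as they then stand; what a row does not reach is not made up. A row lasts 1/8 s, in which the tool goes at most 0.0625 m and 0.188 rad, less where a joint would pass 70% of its speed; a pose out of reach is approached as far as the arm can. The fingers move at their own pace and stop on an object; FORCE is the grip in N (left out, the last holds). Time passes only in rows, so rows that do not move let the fingers close. It prints the time, the measured TCP pose, the force, the opening and the grip force at its end.
- bot.sense(): the state, without advancing time (a new reading comes with each control period).
- read_camera(name): name is "side" or "top" or "wrist"; returns a dict with "color" (384x512x3 uint8, red, green, blue), "vfov" (degrees; the focal length in pixels is half the picture's height over the tangent of half this angle, whatever the lens; pixels are square), "cx", "cy" (the principal point, pixels), "distortion" ([k1, k2, p1, p2, k3] as OpenCV has them; the pictures are not rectified), "rvec" (rotation vector, rad) and "tvec" (3), from world to camera coordinates, as OpenCV has them; the wrist camera has in their place "hand_eye" (4x4, takes a point from camera to tool coordinates, whose origin is the TCP and whose axes are the flange's). Camera axes: x right, y down, z forward; pixel columns grow to the right and rows downward; lengths in m; the calibration is good to about 2 mm. A picture is of the moment at which its call begins: read the wrist's pose just before it. There is no depth.
- bot.finish_job(): hands the job in; it is judged then, once.
The state is a dict: "time": time; "joint_pos": joint angles; "joint_velocities": joint speeds; "joint_efforts": joint torques, N m; "tcp_pos": TCP position; "eef_rot": TCP orientation; "force": force on the tool from outside, world axes, zero at the start; "moment": the same for the moment, N m; "finger_gap": opening from 0.0 (shut) to 1.0 (fully open); "grasp_force": force on a finger pad.
Only numpy, scipy, OpenCV 4.12 (cv2) and the standard library are available. Lean on these libraries where they do the work, as an engineer would, in place of code of your own. Each camera call takes 0.05 s, during which the arm holds its last target. There are 200 camera calls.

### The job

Set the smaller of the two white beakers down upright in the middle of the balance's round steel pan and let go of it. Then tare the balance: press the wide bar-shaped key on its front, straight down, until you feel it resist firmly, hold it a moment and let go. Do not drop the beaker, do not press the round key and do not lean hard on the bar key.

Things in the scene. Friction and masses are not known exactly. Their poses are not given: they have to be found in the camera images.
- small_beaker: The smaller of two open white plastic beakers on the bench: 48 mm across the rim, 44 mm across the foot, 58 mm tall, wall 3 mm, 25 to 50 g. Stands upright, rim up. Origin at the centre of its underside, z up. (The other, not listed, is 68 mm across, 85 mm tall, at least 100 mm away, centre to centre.)
- pan (a point): Centre of the top of the round steel weighing pan (120 mm across, 62 mm above the bench) on the rear of the white, fixed bench balance. x points to the balance's rear, y to its left, z up. Case 300 mm deep (x), 210 wide (y), flat top 50 mm above the bench. Two keys lie 170 mm in front of the pan (x = -0.17), 50 mm left and right of the middle line; which is on which side varies.
- bar_key: The tare key: white bar-shaped membrane key, 48 mm wide (y), 30 mm deep (x), 4 mm proud of the balance's case. Origin at its middle, level with the case top (its upper face is 4 mm higher); z up, axes as the balance's. Gives way only 1.5 mm, rising from 0 to about 5 N, then solid. Registers when the fingertips press over 4 N for 0.2 s; 6 to 20 N is a good press, 40 N damages it.
- round_key: The other key, not to be pressed: round, 28 mm across, 4 mm proud of the case, same white plastic, in the same row, 100 mm from the bar key. Origin at its middle, level with the case top.

How it is judged:
On the way, in this order (a step that is already met when the one before it is completed fails the run):
1. the small beaker stands upright on the pan, let go of (horizontal distance between small_beaker and pan below 0.025 m and z of small_beaker in the frame of pan between -0.006 and 0.006 m and angle between small_beaker's own z axis and vertical below 0.17 rad and contact force between the fingers and small_beaker below 0.05 N and linear speed of small_beaker below 0.02 m/s), for 0.3 s.
2. the bar key is pressed with more than 4 N for 0.2 s while the beaker stands on the pan (contact force between the fingers and bar_key above 4 N and horizontal distance between small_beaker and pan below 0.025 m and z of small_beaker in the frame of pan between -0.006 and 0.006 m and angle between small_beaker's own z axis and vertical below 0.17 rad and contact force between the fingers and small_beaker below 0.05 N), for 0.2 s.
At the end, for the whole second after the job is handed in: The small beaker stands upright (within 10 degrees) and at rest on the pan, its centre within 25 mm of the pan's centre, let go of; the bar key has been pressed and released (all of step 1 and contact force between anything else and bar_key below 0.5 N); the robot touches nothing.
It fails at once if the round key is pressed (more than 1 N) (contact force between anything else and round_key above 1 N).
It fails at once if the bar key is pressed with more than 40 N (contact force between anything else and bar_key above 40 N).
It fails at once if the small beaker is dropped (falls faster than 0.6 m/s, about 18 mm) (contact force between the fingers and small_beaker below 0.05 N and linear speed of small_beaker above 0.6 m/s).
It also fails if it takes over 50 s, if anything falls off the work surface, if the arm or the gripper's body presses on something with over 40 N, if the wrist force passes 120 N, or if a joint passes its speed limit or range.

## Working session

There is one attempt and no reset: what is moved stays moved. The work goes in short steps, Python scripts to look and compute and a shell command to move; the robot and the scene stay as the last step left them, time stands still between calls to the robot, and variables do not carry over. Pictures are saved under pics/ and viewed, at most 10 in all, crops included, and the job is handed in when it is done.

```bash
ls; mkdir -p pics; cat > h.py <<'E'
import numpy as np,cv2
from rig import bot, read_camera
from scipy.spatial.transform import Rotation as R
def cam(n):
    s=bot.sense();c=read_camera(n);im=c["color"];h=im.shape[0]
    f=h/2/np.tan(np.radians(c["vfov"])/2)
    K=np.array([[f,0,c["cx"]],[0,f,c["cy"]],[0,0,1]]);D=np.array(c["distortion"],float)
    if "rvec" in c and c.get("rvec") is not None:
        Rw=R.from_rotvec(c["rvec"]).as_matrix().T;o=-Rw@np.array(c["tvec"])
    else:
        H=np.array(c["hand_eye"]);T=np.eye(4);T[:3,:3]=R.from_rotvec(s["eef_rot"]).as_matrix();T[:3,3]=s["tcp_pos"]
        M=T@H;Rw=M[:3,:3];o=M[:3,3]
    return dict(im=im,K=K,D=D,R=Rw,o=o)
def rays(c,p):
    q=cv2.undistortPoints(np.array(p,float).reshape(-1,1,2),c["K"],c["D"]).reshape(-1,2)
    return np.c_[q,np.ones(len(q))]@c["R"].T
def plane(c,p,z):
    d=rays(c,p);return c["o"]+d*((z-c["o"][2])/d[:,2])[:,None]
def proj(c,P):
    return cv2.projectPoints(np.array(P,float).reshape(-1,1,3),cv2.Rodrigues(c["R"].T)[0],-c["R"].T@c["o"],c["K"],c["D"])[0].reshape(-1,2)
def tri(cs,ps):
    A=np.zeros((3,3));b=np.zeros(3)
    for c,p in zip(cs,ps):
        d=rays(c,[p])[0];d/=np.linalg.norm(d);P=np.eye(3)-np.outer(d,d);A+=P;b+=P@c["o"]
    return np.linalg.solve(A,b)
E
python3 - <<'E'
from h import *
for n in("top","side","wrist"):
    c=cam(n);cv2.imwrite(f"pics/{n}0.png",c["im"][:,:,::-1]);print(n,c["o"].round(3),c["R"][:,2].round(2))
s=bot.sense();print(s,bot.grasp_offset)
E
```

```text
pics
rig.py
shift.py
top [ 0.458 -0.085  0.817] [ 0.13 -0.02 -0.99]
side [0.202 0.397 0.46 ] [ 0.52 -0.67 -0.53]
wrist [ 0.348 -0.552  0.385] [-0.22 -0.11 -0.97]
{'time': 0.15, 'joint_pos': array([ 1.37116062,  0.5016575 , -0.42685181,  1.55116848,  0.22079326,
        1.13824845, -0.21031906]), 'joint_velocities': array([-0.00113501, -0.00078287, -0.00135065, -0.00225741, -0.00186195,
       -0.00080346, -0.0002407 ]), 'joint_efforts': array([-6.35968347e-03, -5.67098343e+01, -5.82525596e+00, -2.79454333e+01,
       -6.87870802e-02,  2.65495054e-02,  1.21758276e-04]), 'tcp_pos': array([ 0.28998172, -0.58116762,  0.22592017]), 'eef_rot': array([-3.05645568e+00, -7.20270016e-01,  3.73174911e-04]), 'force': array([-0.47990995, -0.44233417,  0.29045843]), 'moment': array([ 0.01556663,  0.01522792, -0.01115176]), 'grasp_force': 0.0, 'finger_gap': 0.9983010078342555} 0.0188
```

View pics/top0.png

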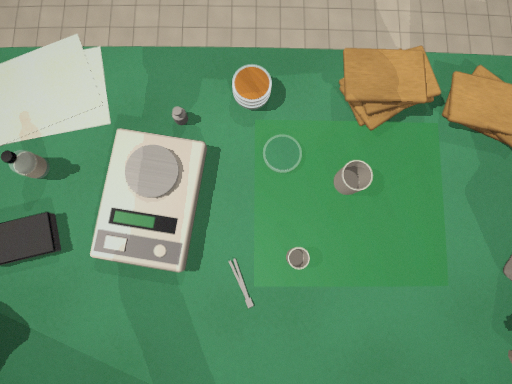

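View pics/side0.png

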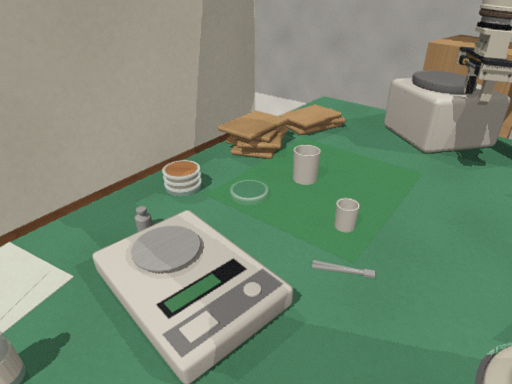

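Top view: small beaker rim about (299,258), large one (356,177), pan (152,171), bar key (115,243), round key (160,250). Side view: small beaker rim (347,205), pan (167,248), bar key (198,326), round key (252,289).

```bash
python3 - <<'E'
from h import *
t=cam("top");s=cam("side")
def crop(c,x,y,w=40):
    return cv2.resize(c["im"][y-w//2:y+w//2,x-w//2:x+w//2,::-1],(260,260),interpolation=cv2.INTER_NEAREST)
a=np.hstack([crop(t,299,258),crop(t,115,243),crop(t,152,171,70)])
b=np.hstack([crop(s,347,213,50),crop(s,198,326,60),crop(s,167,248,90)])
cv2.imwrite("pics/crops.png",np.vstack([a,b]))
P={}
for n,pt,ps in(("beaker rim",(298.7,258),(347,205)),("pan",(152,171),(167,248)),("bar",(115,243.5),(198,326)),("round",(160,251),(252,289)),("big rim",(357,175),(306,153))):
    X=tri([t,s],[pt,ps]);print(n,X.round(4),proj(t,X).round(1),proj(s,X).round(1))
E
```

```text
beaker rim [ 0.4282 -0.1978  0.0534] [[298.5 257.5]] [[347.5 205. ]]
pan [0.6166 0.1282 0.0557] [[152. 171.]] [[167. 248.]]
bar [0.4565 0.2049 0.0502] [[114.5 242.9]] [[199.2 326.2]]
round [0.4411 0.1049 0.0504] [[159.7 250.5]] [[252.8 289.1]]
big rim [ 0.6096 -0.3259  0.0732] [[356.8 174.6]] [[306.4 153. ]]
```

View pics/crops.png

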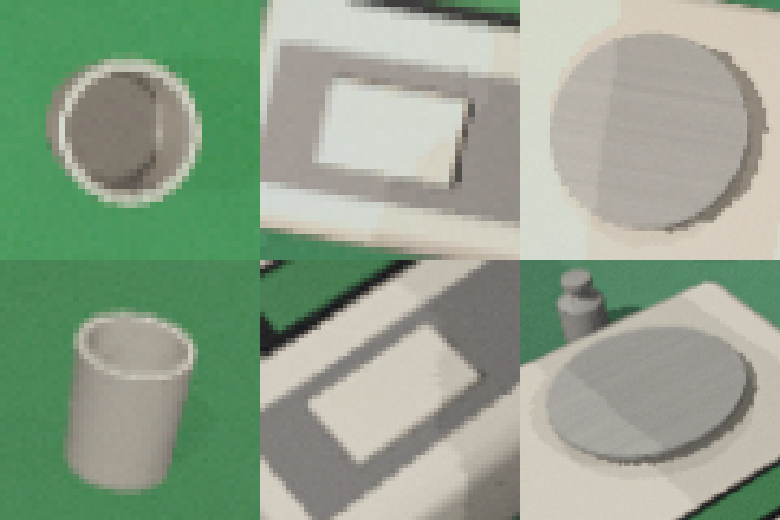

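The crops show the rims, pan and bar key clearly; I take refined centres from their extents. Top: rim (298.5,257.7), pan (151.2,170.9), bar (115.1,242.7). Side: rim (347.7,204.0), pan (165.5,248.7), bar (198.5,325.9).

```bash
python3 - <<'E'
from h import *
t=cam("top");s=cam("side")
for n,pt,ps,z in(("rim",(298.5,257.7),(347.7,204.0),.058),("pan",(151.2,170.9),(165.5,248.7),.062),("bar",(115.1,242.7),(198.5,325.9),.054),("round",(160,251),(252,289),.054)):
    X=tri([t,s],[pt,ps]);print(n,X.round(4),plane(t,[pt],z)[0].round(4),plane(s,[ps],z)[0].round(4),(proj(t,X)-pt).round(1))
st=bot.sense();Rt=R.from_rotvec(st["eef_rot"]).as_matrix();print(Rt.round(3),st["tcp_pos"])
for P in([.427,-.197],):
    print(Rt.T@(np.r_[P,.15]-st["tcp_pos"]))
E
python3 shift.py 2>&1 | head -5
python3 shift.py '1 0.037 -0.035 0.005 0;1 0.037 -0.035 0.005 0;1 0.037 -0.035 0.005 0;1 0.037 -0.035 0.005 0;1 0.037 -0.035 0.005 0;1 0.037 -0.035 0.005 0;1 0.037 -0.035 0.005 0;1 0.035 -0.038 0.005 0' 
python3 shift.py '1 0 0 0 0;1 0 0 0 0;1 0 0 0 0' 
python3 - <<'E'
from h import *
c=cam("wrist");st=bot.sense();Rt=R.from_rotvec(st["eef_rot"]).as_matrix()
im=c["im"][:,:,::-1].copy()
p=proj(c,[[.428,-.197,.058]])[0];print(p, c["o"])
a=np.linspace(0,6.28,40);q=proj(c,np.c_[.428+.024*np.cos(a),-.197+.024*np.sin(a),0*a+.058])
for u in q: cv2.circle(im,tuple(int(v) for v in u),1,(0,0,255),-1)
cv2.imwrite("pics/w1.png",im)
E
```

```text
time: 1.35
tcp_pos: [0.4276, -0.1957, 0.1869]
eef_rot: [3.057, 0.72, 0.001]
force: [-0.1, -0.5, -1.2]
finger_gap: 1.001
grasp_force: 0.0
time: 1.72
tcp_pos: [0.4266, -0.1987, 0.1868]
eef_rot: [3.058, 0.717, -0.0]
force: [-0.7, 0.6, 0.2]
finger_gap: 1.0
grasp_force: 0.0
[258.14905823 179.53440242] [ 0.4849728  -0.16984928  0.34563536]
```

View pics/w1.png

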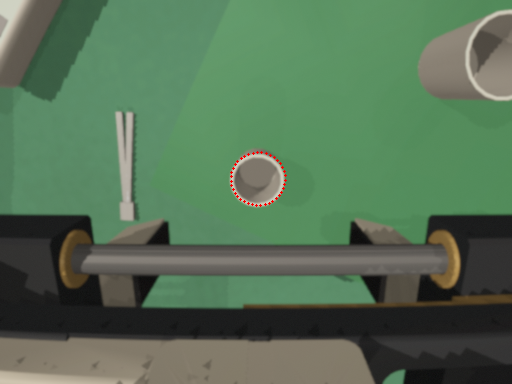

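The projected rim circle at (258,180) coincides with the seen rim, so the height and position hold. Descending.

```bash
python3 shift.py '1 0.002 0 0.04 0;1 0 0 0.04 0;1 0 0 0.04 0;1 0 0 0.03 0;1 0 0 0.015 0;1 0 0 0 0;1 0 0 0 0'
python3 shift.py '0 0 0 0 0;0 0 0 0 0;0 0 0 0 0;0 0 0 0 0;0 0 0 0 0' 8
```

```text
time: 2.65
tcp_pos: [0.4296, -0.1968, 0.0227]
eef_rot: [3.057, 0.72, 0.002]
force: [0.4, 0.1, 0.6]
finger_gap: 1.0
grasp_force: 0.0
time: 3.28
tcp_pos: [0.4287, -0.1962, 0.0217]
eef_rot: [-3.058, -0.721, 0.0]
force: [0.5, -0.4, 0.2]
finger_gap: 0.52
grasp_force: 8.0
```

```bash
python3 shift.py '0 0 0 -0.01 0;0 0 0 -0.03 0;0 0 0 -0.04 0;0 0 0 -0.04 0;0 0 0 -0.02 0;0 0 0 0 0' 8
python3 shift.py '0 0.02 -0.014 0 0;0 0.04 -0.027 0 0;0 0.045 -0.03 0 0;0 0.05 -0.032 0 0;0 0.05 -0.032 0 0;0 0.05 -0.032 0 0;0 0.04 -0.027 0 0;0 0.018 -0.015 0 0' 
python3 shift.py '0 0 0 0 0;0 0 0 0 0;0 0 0 0 0'
python3 - <<'E'
from h import *
c=cam("wrist");im=c["im"][:,:,::-1].copy()
a=np.linspace(0,6.28,60);q=proj(c,np.c_[.615+.06*np.cos(a),.130+.06*np.sin(a),0*a+.062])
for u in q: cv2.circle(im,tuple(int(v) for v in u),1,(0,0,255),-1)
print(q.mean(0));cv2.imwrite("pics/w2.png",im)
E
```

```text
time: 4.03
tcp_pos: [0.4299, -0.1969, 0.1636]
eef_rot: [3.055, 0.72, 0.004]
force: [-0.0, 0.1, -0.6]
finger_gap: 0.517
grasp_force: 8.0
time: 5.03
tcp_pos: [0.6152, 0.1344, 0.16]
eef_rot: [-3.054, -0.726, 0.002]
force: [-0.6, -0.9, -1.5]
finger_gap: 0.519
grasp_force: 8.0
time: 5.4
tcp_pos: [0.6151, 0.1285, 0.1612]
eef_rot: [3.058, 0.717, -0.002]
force: [1.1, 0.5, -0.5]
finger_gap: 0.521
grasp_force: 8.0
[257.92396793 185.94879394]
```

View pics/w2.png

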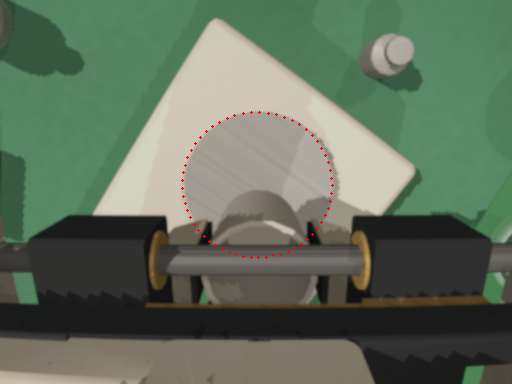

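The pan fills the projected circle centred at (258,186), 60 mm radius, at 62 mm height, so position and height agree. Lowering.

```bash
python3 shift.py '0 0 0 0.03 0;0 0 0 0.025 0;0 0 0 0.015 0;0 0 0 0.003 0;0 0 0 0 0;0 0 0 0 0'
python3 shift.py '0 0 0 0.001 0;0 0 0 0.001 0;0 0 0 0 0;0 0 0 0 0'
```

```text
time: 6.2
tcp_pos: [0.6163, 0.1308, 0.0898]
eef_rot: [3.058, 0.72, 0.003]
force: [0.3, 1.4, -0.4]
finger_gap: 0.517
grasp_force: 8.0
time: 6.7
tcp_pos: [0.6155, 0.1305, 0.0867]
eef_rot: [3.058, 0.721, -0.0]
force: [0.2, 0.2, 0.4]
finger_gap: 0.521
grasp_force: 8.0
```

```bash
python3 shift.py '0 0 0 0.001 0;0 0 0 0.001 0;0 0 0 0 0;0 0 0 0 0'; python3 shift.py '0 0 0 0.001 0;0 0 0 0 0;0 0 0 0 0'
```

```text
time: 7.2
tcp_pos: [0.6155, 0.1305, 0.0847]
eef_rot: [-3.058, -0.72, 0.0]
force: [0.5, -0.7, -0.4]
finger_gap: 0.521
grasp_force: 8.0
time: 7.58
tcp_pos: [0.6156, 0.1306, 0.0838]
eef_rot: [-3.058, -0.72, -0.0]
force: [-0.4, -0.5, 0.6]
finger_gap: 0.515
grasp_force: 8.0
```

```bash
python3 shift.py '0 0 0 0.001 0;0 0 0 0 0;0 0 0 0 0'; python3 shift.py '0 0 0 0.001 0;0 0 0 0 0;0 0 0 0 0'
```

```text
time: 7.95
tcp_pos: [0.6158, 0.1309, 0.0836]
eef_rot: [3.058, 0.721, 0.001]
force: [-1.4, -0.2, 5.8]
finger_gap: 0.516
grasp_force: 8.0
time: 8.32
tcp_pos: [0.6158, 0.1312, 0.0832]
eef_rot: [3.058, 0.721, 0.002]
force: [-3.7, -0.1, 9.4]
finger_gap: 0.516
grasp_force: 8.0
```

Contact on the pan. Back off 1 mm of command, open gently, then rise.

```bash
python3 shift.py '0 0 0 -0.0015 0;0 0 0 0 0;0.58 0 0 0 0;0.65 0 0 0 0;0.8 0 0 0 0;1 0 0 0 0;1 0 0 0 0;1 0 0 0 0'
python3 shift.py '1 0 0 -0.01 0;1 0 0 -0.03 0;1 0 0 -0.04 0;1 0 0 -0.04 0;1 0 0 -0.01 0;1 0 0 0 0;1 0 0 0 0'
python3 - <<'E'
from h import *
t=cam("top");s=cam("side");w=cam("wrist")
im=w["im"][:,:,::-1].copy()
a=np.linspace(0,6.28,60)
for r,z in((.06,.062),(.024,.12)):
  for u in proj(w,np.c_[.615+r*np.cos(a),.130+r*np.sin(a),0*a+z]): cv2.circle(im,tuple(int(v) for v in u),1,(0,0,255),-1)
im2=s["im"][:,:,::-1].copy()
cv2.imwrite("pics/w3.png",np.hstack([im[:,80:440],im2[:,60:420]]))
st=bot.sense();Rt=R.from_rotvec(st["eef_rot"]).as_matrix()
print(st["tcp_pos"],Rt.round(3),st["joint_pos"])
E
```

```text
time: 9.32
tcp_pos: [0.6155, 0.1305, 0.0832]
eef_rot: [-3.058, -0.72, -0.0]
force: [0.3, -0.1, 0.2]
finger_gap: 0.991
grasp_force: 0.0
time: 10.2
tcp_pos: [0.6146, 0.13, 0.2118]
eef_rot: [3.058, 0.72, -0.004]
force: [-0.5, -0.2, 0.1]
finger_gap: 1.003
grasp_force: 0.0
[0.6147356  0.13024259 0.21180413] [[ 0.895  0.446 -0.002]
 [ 0.446 -0.895 -0.   ]
 [-0.002 -0.001 -1.   ]] [ 0.23651746  0.53109603 -0.67846532  1.61480081  0.359131    1.12639483
 -1.63966781]
```

View pics/w3.png

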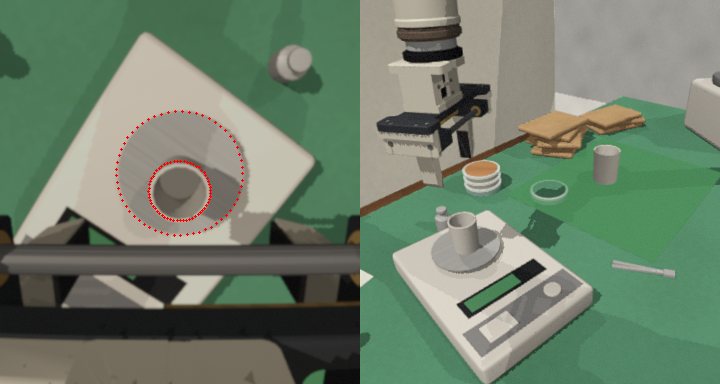

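Beaker stands upright at the pan's centre (rim centred at ~(180,190) on its projected circle, left half). Now go over the bar key, shutting the fingers and turning to the key's axis.

```bash
python3 shift.py '0 -0.02 -0.025 0 0;0 -0.03 -0.04 0 0;0 -0.03 -0.04 0 0;0 -0.028 -0.032 0 0;0 0 0 0 0.156;0 0 0 0 0.156;0 0 0 0 0.156;0 0 0 0 0.155' 
python3 shift.py '0 0 0 0.02 0;0 0 0 0 0;0 0 0 0 0;0 0 0 0 0'
python3 - <<'E'
from h import *
w=cam("wrist");im=w["im"][:,:,::-1].copy();st=bot.sense()
ex=np.array([.987,-.16,0]);ey=np.array([.16,.987,0]);k=np.array([.4565,.204,.054])
B=[k+a*ex*.015+b*ey*.024 for a,b in((1,1),(1,-1),(-1,-1),(-1,1))]
q=proj(w,B);print(q.round(1))
cv2.polylines(im,[q.astype(int)],True,(0,0,255),1)
cv2.imwrite("pics/w4.png",im)
print(st["tcp_pos"],R.from_rotvec(st["eef_rot"]).as_matrix().round(3))
E
```

```text
time: 11.35
tcp_pos: [0.4573, 0.2048, 0.2126]
eef_rot: [3.131, -0.259, -0.002]
force: [0.0, 0.1, -0.2]
finger_gap: 0.178
grasp_force: 0.0
time: 11.85
tcp_pos: [0.458, 0.2051, 0.1937]
eef_rot: [-3.131, 0.251, -0.001]
force: [-0.7, -0.2, 0.4]
finger_gap: 0.008
grasp_force: 0.0
[[234.1 164.7]
 [286.9 164.6]
 [286.3 196.4]
 [234.8 196.5]]
[0.45804341 0.2050625  0.19374801] [[ 0.987 -0.159  0.001]
 [-0.159 -0.987  0.   ]
 [ 0.001 -0.    -1.   ]]
```

View pics/w4.png

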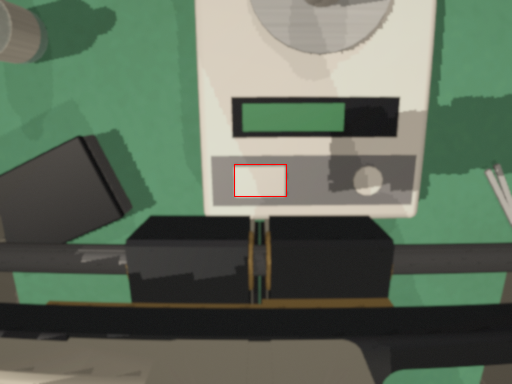

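The projected key outline lies exactly on the bar key (234–287, 165–197), and the round key at (368,181) is well clear. Descending to just above it.

```bash
python3 shift.py '0 -0.001 0.001 0.04 0;0 0 0 0.04 0;0 0 0 0.03 0;0 0 0 0.015 0;0 0 0 0.006 0;0 0 0 0 0;0 0 0 0 0'
python3 shift.py '0 0 0 0.001 0;0 0 0 0 0;0 0 0 0 0'
```

```text
time: 12.78
tcp_pos: [0.4574, 0.2045, 0.0633]
eef_rot: [-3.131, 0.251, -0.003]
force: [0.6, -0.2, -0.1]
finger_gap: 0.006
grasp_force: 0.0
time: 13.15
tcp_pos: [0.4566, 0.2041, 0.0614]
eef_rot: [-3.131, 0.251, -0.0]
force: [0.4, 0.1, 0.2]
finger_gap: 0.006
grasp_force: 0.0
```

```bash
python3 shift.py '0 0 0 0.002 0;0 0 0 0.002 0;0 0 0 0.001 0;0 0 0 0 0;0 0 0 0 0'
python3 shift.py '0 0 0 0.001 0;0 0 0 0 0;0 0 0 0 0'
python3 shift.py '0 0 0 0.001 0;0 0 0 0 0;0 0 0 0 0'
```

```text
time: 13.78
tcp_pos: [0.4565, 0.2041, 0.0562]
eef_rot: [3.132, -0.251, 0.0]
force: [-0.0, 0.7, -0.6]
finger_gap: 0.005
grasp_force: 0.0
time: 14.15
tcp_pos: [0.4566, 0.204, 0.0552]
eef_rot: [3.131, -0.251, 0.0]
force: [0.5, 0.1, -0.1]
finger_gap: 0.005
grasp_force: 0.0
time: 14.52
tcp_pos: [0.4565, 0.2041, 0.0542]
eef_rot: [3.131, -0.251, -0.0]
force: [0.6, 0.0, -0.5]
finger_gap: 0.006
grasp_force: 0.0
```

```bash
python3 shift.py '0 0 0 0.001 0;0 0 0 0 0;0 0 0 0 0'
python3 shift.py '0 0 0 0.001 0;0 0 0 0 0;0 0 0 0 0'
```

```text
time: 14.9
tcp_pos: [0.4566, 0.2041, 0.0534]
eef_rot: [3.132, -0.251, 0.0]
force: [0.4, 0.7, 2.8]
finger_gap: 0.004
grasp_force: 1.4
time: 15.28
tcp_pos: [0.4566, 0.2041, 0.0528]
eef_rot: [3.131, -0.251, 0.001]
force: [-2.1, -1.3, 8.9]
finger_gap: 0.008
grasp_force: 4.5
```

```bash
python3 shift.py '0 0 0 0.0008 0;0 0 0 0 0;0 0 0 0 0;0 0 0 0 0'
```

```text
time: 15.78
tcp_pos: [0.4566, 0.2041, 0.0526]
eef_rot: [3.131, -0.251, 0.001]
force: [-4.3, -2.6, 17.2]
finger_gap: 0.005
grasp_force: 8.4
```

Firm at 17 N, held 0.4 s. Release and rise.

```bash
python3 shift.py '0 0 0 -0.003 0;0 0 0 -0.02 0;0 0 0 -0.04 0;0 0 0 -0.05 0;0 0 0 -0.02 0;0 0 0 0 0;0 0 0 0 0;0 0 0 0 0'
python3 - <<'E'
from h import *
cv2.imwrite("pics/end.png",cam("side")["im"][:,:,::-1])
E
```

```text
time: 16.77
tcp_pos: [0.4556, 0.2036, 0.183]
eef_rot: [3.131, -0.251, -0.004]
force: [-0.2, 0.3, -0.3]
finger_gap: 0.006
grasp_force: 0.0
```

View pics/end.png

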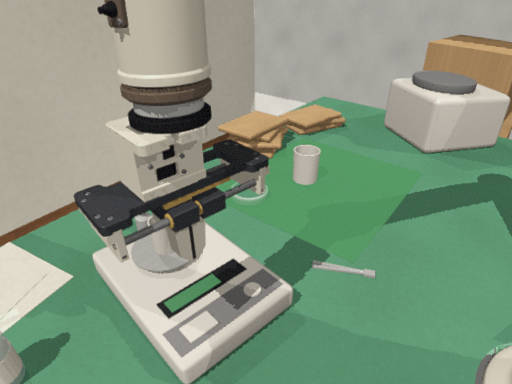

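The beaker stands on the pan (~(170,240), partly behind the gripper) and the gripper is clear above the keys.

```bash
python3 -c "
from rig import bot, read_camera
print(bot.finish_job())"
```

```text
the job is handed in; nothing more can be done
None
```

The small beaker stands upright at the centre of the pan and is let go of; the bar key was pressed at about 17 N and released, and the job was handed in at about 17 s with no verdict returned.

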